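# Tidy the art bench after class

### The arm

A 6-joint arm with a two-finger parallel gripper is mounted at the origin on the work surface. World frame = base frame: x ahead of the robot, y to its left, z up, the work surface at z = 0. Lengths are in mm, angles in rad, forces in N, time in s.
With the tool pointing down it reaches from about 400 to 925 mm from the base axis. Payload 12.5 kg.
Tool frame: the origin (TCP) lies midway between the tips of the shut fingers; the grasp point (between the pads) lies 19 mm behind it; z points along the fingers, y is the line along which they close (so a half turn about z gives the same grasp; the last joint's range is limited). The gripper opens to 95 mm and grips with 3 to 60 N. Pads are 20 mm wide; open, the fingers measure 119 mm over their backs; the gripper's body (75 mm by 180 mm) begins 59 mm behind the grasp point.
Start: joints at [-1.389, 0.491, 1.559, -0, 1.092, -0.106], TCP at [177.425, -599.306, 214.661] pointing down, gripper open.
Joint ranges: [-3.1, 3.1], [-0.84, 2.19], [0.05, 2.79], [-1.13, 4.28], [0.06, 2.93], [-2.69, 2.69]. Speed limits (rad/s): [2.22, 2.22, 2.79, 3.14, 3.14, 3.14].

### API

Orientations are given as [roll, pitch, yaw] about the fixed x, y, z axes, in that order (R = Rz(yaw) Ry(pitch) Rx(roll)).
In Python, from cell import * gives the robot as it stands.
- The arm moves only by the tool servo_tool, never from a script. Its argument "moves" is one flat list of numbers, 5 for each row, row after row: the shift along the world's x, y, z as a fraction of full scale, then the turn about the world's z as a fraction of full scale, then the opening, from 0 (shut) to 1 (fully open). A call has 1 to 12 rows; each row is the pose to reach, as a shift and turn from the pose commanded when the call began, turning the shorter way round; what a row does not reach only later rows make up. Full scale, the value 1, is 400 mm for a shift and 180 degrees for a turn. A row lasts 1/12 s, in which the tool goes at most 41.7 mm and 7.16 degrees, less where a joint would pass 70% of its speed; a pose out of reach is approached as far as the arm can. A call with a number of a shift or a turn outside -1 to 1 is refused whole. A call with a gripper value outside its range is refused whole. The fingers move at their own pace and stop on an object; the grip force is fixed at half the most. Time passes only in rows, so rows that repeat a pose let the fingers close. It gives the time, the measured TCP pose, the force, the opening and the grip force at its end, in the units of the state.
- state(): the state, without advancing time (a new reading comes with each control period).
- read_camera(name): name is "scene" or "top" or "wrist"; returns (picture, depth): 400x640x3 uint8, blue, green, red; 400x640 float32, mm along the optical axis (not along the pixel's ray), 0 where there is no reading.
- get_calibration(name): a dict with "K" (3x3 intrinsics, pixels), "R" (3x3) and "t" (3): a world point X has camera coordinates R X + t. Camera axes: x right, y down, z forward; pixel columns grow to the right and rows downward; lengths in mm; the calibration is good to about 2 mm. A picture is of the moment at which its call begins: read the wrist's pose just before it. get_calibration takes no time and is no camera call; for the wrist camera it gives the pose at the moment of the call.
- job_done(): hands the job in; it is judged then, once.
The state is a dict: "t": time; "joints": joint angles; "qvel": joint speeds; "tau": joint torques, N m; "eef_pos": TCP position; "tcp_rot": TCP orientation; "ft_force": force on the tool from outside, world axes, zero at the start; "moment": the same for the moment, N m; "opening": opening from 0.0 (shut) to 1.0 (fully open); "grip_force": force on a finger pad.
Only numpy, scipy, OpenCV 4.12 (cv2) and the standard library are available. Lean on these libraries where they do the work, as an engineer would, in place of code of your own. Each camera call takes 0.05 s, during which the arm holds its last target. There are 200 camera calls.

### The job

Tidy up after the class: lay both wax bars flat on the bottom of the aluminium loaf tin, stand both paint jars upright on the floor of the wooden caddy, and lay the flat brush in the blue brush tray so that it rests flat on the tray's floor. Set everything down gently rather than dropping it, and leave the tumbler and the relief tile where they are.

Things in the scene. Friction and masses are not known exactly. Their poses are not given: they have to be found in the camera images.
- wax_amber: Amber wax bar: a rounded block 60 (its x) by 35 (its y) by 25 mm high, lying flat on the bench. Origin: centre of its underside, z up. About 50 g. Belongs in the loaf tin.
- wax_green: Dark green wax bar: a rounded block 60 (its x) by 35 (its y) by 25 mm high, lying flat on the bench. Origin: centre of its underside, z up. About 50 g. Belongs in the loaf tin.
- jar_red: Closed paint jar with a red lid: upright plain cylinder 46 mm in diameter and 70 mm tall (lid the top 20 mm, same diameter; paper label round the body). Origin: centre of its underside, z up along its axis. About 160 g. Belongs in the wooden caddy.
- jar_blue: Closed paint jar with a blue lid: upright plain cylinder 46 mm in diameter and 70 mm tall (lid the top 20 mm, same diameter; paper label round the body). Origin: centre of its underside, z up along its axis. About 160 g. Belongs in the wooden caddy.
- flat_brush: Flat paint brush, 162 mm long along its x, bristles to +x. Light wood handle 16 mm wide (y), 12 high, from x = -80 to +20 mm; steel ferrule 32 wide, 12 high, to x = 46; dark rigid bristles 34 wide, 10 high, to x = 82. Origin: on the underside at mid length, z up; centre of mass at x = 13 mm. Grip across the handle near the origin. About 60 g. Belongs in the blue tray.
- loaf_tin: Aluminium loaf tin, open on top, fixed to the bench: outside 116 (x) by 196 (y) by 42 mm high (small lips at the two y ends, 109 mm from the centre), walls and floor 4 mm thick. Origin: centre of its underside; inner floor at z = 4 mm. It turns up in one of three places.
- wood_caddy: Low open caddy of brown wood, fixed to the bench: outside 116 (x) by 200 (y) by 32 mm high, walls and floor 7 mm thick, no partitions. Origin: centre of its underside; inner floor at z = 7 mm.
- brush_tray: Shallow blue painted tray, fixed to the bench: outside 96 (x) by 216 (y) by 16 mm high, walls and floor 4 mm thick, so the brush fits along its y. Origin: centre of its underside; inner floor at z = 4 mm.
- tumbler: Bystander: white drinking tumbler with a steel and black lid, 60 mm (foot) to 76 mm (top) in diameter, 148 mm tall, standing at one side of the work. Origin: centre of its underside. Leave it.
- relief_tile: Bystander: cream plaster relief tile with wavy green ridges, 100 by 100 by 13 mm, lying at the other side of the work. Origin: centre of its underside. Leave it.
There are look-alikes about, which are no part of the job. There is more than one size of the jar_red; the job needs the smallest.

How it is judged:
By the outcome, as a careful person would: the job done as asked, in the order asked, and still so for the second after the job is handed in, with the robot touching nothing.
It also fails if it takes over 120 s, if anything falls off the work surface, if the arm or the gripper's body presses on something with over 40 N, if the wrist force passes 120 N, or if a joint passes its speed limit or range.

## Working session

There is one attempt and no reset: what is moved stays moved. The work goes in short steps, Python scripts to look and compute and a tool call to move; the robot and the scene stay as the last step left them, time stands still between calls to the robot, and variables do not carry over. Pictures are saved under pics/ and viewed, at most 14 in all, crops included, and the job is handed in when it is done.

Besides the shell and the picture viewer there is one more tool, called in YAML: its name, and indented under it one key for each argument. servo_tool: Moves the arm, as the interface text tells. Its arguments: {"type":"object","properties":{"moves":{"type":"array"}},"required":["moves"]}

```bash
mkdir -p pics; ls; cat > h.py <<'E'
from cell import *
import numpy as np, cv2
def snap(n,name):
    c=get_calibration(n); p,d=read_camera(n); cv2.imwrite(f'pics/{name}.png',p); np.savez(f'pics/{name}.npz',p=p,d=d,**{k:np.array(c[k]) for k in 'KRt'}); return p,d,c
def world(f):
    z=np.load(f'pics/{f}.npz'); d=z['d']; v,u=np.mgrid[:400,:640]
    c=np.stack([u,v,np.ones_like(u)],-1)@np.linalg.inv(z['K']).T*d[...,None]
    return (c-z['t'])@z['R'], z['p'], d
E
python3 - <<'E'
from h import *
for n in ('scene','top'): snap(n,n+'0')
s=state(); print(s['t'],s['eef_pos'],s['tcp_rot'],s['opening'])
for n in('scene','top','wrist'):
  c=get_calibration(n);R=np.array(c['R']);print(n,-R.T@np.array(c['t']),R[2],c['K'][0])
E
```

```text
pics
0.1 [ 177.38175323 -599.06909045  214.0900725 ] [-3.14058681e+00 -9.21312387e-05  2.87806692e-01] 0.9997357614892635
scene [1062.76309433 -276.19959101  893.36791097] [-0.54929651  0.24752491 -0.79812578] [430.19220037   0.         324.75810069]
top [ 393.11893307  -15.6825546  1329.72696327] [ 0.06854042  0.00855513 -0.99761166] [472.21549468   0.         325.13131783]
wrist [ 243.0232704  -577.88551761  384.37388427] [-0.23802655 -0.06987578 -0.96874183] [320.01834656   0.         316.39493548]
```

View pics/top0.png

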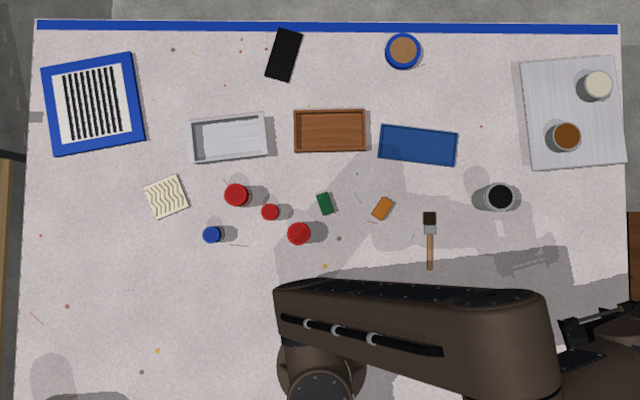

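View pics/scene0.png

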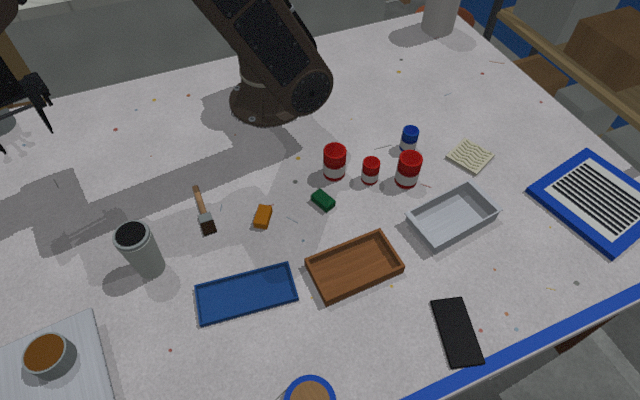

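The top view shows three red-lid jars, at (236,195), (270,212) and (298,233). The one at (270,212) is clearly the smallest, so it fits; next I'll enlarge and measure it. The other things:
- **Top view:** blue jar (211,235), green wax (325,204), amber wax (382,208), brush (430,240), tin (229,137), caddy (330,130), tray (418,145).
- **Scene view:** the same layout, with the small red jar at (371,170).

```bash
cat > m.py <<'E'
from h import *
import sys
boxes={'top0':dict(red_s=(258,200,284,224),red_b1=(222,180,254,212),red_b2=(284,220,314,248),blue=(200,224,224,246),green=(314,188,338,218),amber=(368,192,396,224),brush=(418,208,442,274),tin=(184,106,274,168),caddy=(288,104,370,156),tray=(374,120,462,170),tile=(140,170,192,222),tumbler=(480,178,520,214)),
'scene0':dict(red_s=(358,152,384,188),red_b1=(394,146,424,190),red_b2=(320,140,350,182),blue=(398,122,422,156),green=(306,186,340,214),amber=(250,200,276,232),brush=(190,180,220,238),tin=(402,180,502,254),caddy=(300,226,410,308),tray=(190,258,302,330))}
for f,bs in boxes.items():
    W,p,d=world(f)
    tz=W[...,2][(d>0)&(np.abs(W[...,2])<5)]; print(f,'table z',np.median(tz).round(2))
    hsv=cv2.cvtColor(p,cv2.COLOR_BGR2HSV)
    for n,(a,b,c,e) in bs.items():
        w=W[b:e,a:c]; h=hsv[b:e,a:c]; z=w[...,2]
        m=(d[b:e,a:c]>0)&(z>5)&(z<200)
        zt=np.percentile(z[m],95)
        top=m&(z>zt-(5 if n not in('tin','caddy','tray') else 5)) if n not in('brush',) else m
        k=top.astype(np.uint8); q,l,s,_=cv2.connectedComponentsWithStats(k); 
        if n not in('tin','caddy','tray'): top=l==1+np.argmax(s[1:,4])
        P=w[top][:,:2]; r=cv2.minAreaRect(P.astype(np.float32))
        print(n,'ztop',zt.round(1),'zmed in',np.median(z[m]).round(1),'c',np.round(r[0],1),'size',np.round(r[1],1),'ang',round(r[2],1),'mean',P.mean(0).round(1),len(P))
E
python3 m.py
python3 - <<'E'
import cv2,numpy as np
a=cv2.imread('pics/top0.png')[170:255,195:320];b=cv2.imread('pics/scene0.png')[110:195,310:435]
cv2.imwrite('pics/crop0.png',cv2.resize(np.hstack([a,b]),None,fx=3.2,fy=3.2,interpolation=cv2.INTER_CUBIC))
E
```

```text
top0 table z -0.31
red_s ztop 73.6 zmed in 69.0 c [416.9 142.8] size [42.7 40.1] ang 1.0 mean [416.3 143.4] 158
red_b1 ztop 96.5 zmed in 91.6 c [460.  231.4] size [56.8 55.5] ang 46.1 mean [460.4 232.3] 263
red_b2 ztop 96.2 zmed in 91.8 c [359.9  63. ] size [57.3 55. ] ang 0.7 mean [360.9  64.4] 261
blue ztop 73.4 zmed in 68.6 c [354.  297.3] size [42.5 43.8] ang 0.7 mean [354.9 298.3] 163
green ztop 28.5 zmed in 24.5 c [442.9  -4.9] size [59.3 34. ] ang 21.1 mean [441.4  -5.1] 187
amber ztop 28.0 zmed in 23.9 c [ 430.5 -163.2] size [34.4 60.1] ang 56.7 mean [ 431.1 -163.2] 180
brush ztop 14.7 zmed in 10.2 c [ 342.7 -295.1] size [ 36.4 160.1] ang 87.7 mean [ 355.3 -295.6] 476
tin ztop 44.6 zmed in 19.9 c [620.3 268.9] size [116.8 218.3] ang 7.2 mean [618.8 269.8] 545
caddy ztop 33.7 zmed in 9.0 c [647.4 -15.1] size [117.5 199.6] ang 1.8 mean [647.7 -14.1] 517
tray ztop 18.0 zmed in 7.7 c [ 610. -263.] size [216.8  96.9] ang 83.4 mean [ 609.7 -265. ] 286
tile ztop 15.8 zmed in 11.4 c [457.4 440.6] size [100. 101.] ang 23.3 mean [456.9 441.3] 782
tumbler ztop 150.2 zmed in 145.4 c [ 46
[... 336 characters left out ...]
ng 28.8 mean [365.7  62.5] 312
blue ztop 93.5 zmed in 66.8 c [446.6 237.7] size [54.7 22.6] ang 70.0 mean [448.9 237.4] 101
green ztop 26.8 zmed in 23.6 c [447.   -5.8] size [59.6 35.2] ang 18.9 mean [447.5  -5.6] 242
amber ztop 26.7 zmed in 23.4 c [ 434.5 -163.7] size [34.7 60.3] ang 57.2 mean [ 435.1 -164.4] 261
brush ztop 13.3 zmed in 10.4 c [ 345.7 -296.5] size [ 33.2 163.1] ang 89.8 mean [ 365.5 -296.6] 476
tin ztop 43.0 zmed in 27.3 c [581.6 264. ] size [200.6 221.4] ang 7.2 mean [624.  263.3] 809
caddy ztop 32.5 zmed in 8.3 c [649.7 -15. ] size [118.7 201.4] ang 2.2 mean [652.8 -17.4] 882
tray ztop 16.8 zmed in 9.7 c [ 612.8 -263. ] size [216.1  99.8] ang 83.6 mean [ 614.9 -267.7] 617
```

View pics/crop0.png

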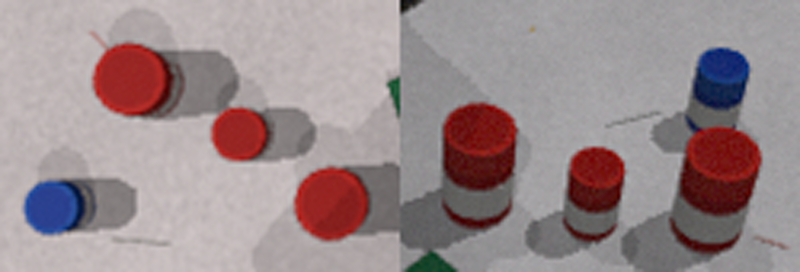

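The crop confirms it. The left half (top) and right half (scene) each show one clearly smaller red jar: in the middle, full-frame top (270,212) and scene (371,170), about 70 mm tall. The two big ones are about 94 mm tall. That small jar is jar_red. Now I'll go above the amber wax and refine with the wrist camera.

servo_tool:
  moves: [0.64, 1, 0, -0.275, 1, 0.64, 1, 0, -0.275, 1, 0.64, 1, 0, -0.275, 1, 0.64, 1, 0, -0.275, 1, 0.64, 1, 0, -0.275, 1, 0.64, 1, 0, -0.275, 1, 0.64, 1, 0, -0.275, 1, 0.64, 1, 0, -0.275, 1, 0.64, 1, 0, -0.275, 1, 0.64, 1, 0, -0.275, 1, 0.64, 1, 0, -0.275, 1, 0.64, 1, 0, -0.275, 1]

```text
t: 1.1
eef_pos: [434.5, -196.4, 214.6]
tcp_rot: [-3.141, 0.0, -0.575]
ft_force: [0.5, -0.9, 0.0]
opening: 1.0
grip_force: 0.0
```

```bash
python3 - <<'E'
from h import *
s=state(); print(s['eef_pos'],s['tcp_rot'],s['t'])
snap('wrist','w1')
W,p,d=world('w1'); z=W[...,2]; m=(d>0)&(z>5)&(z<60)
q,l,st,_=cv2.connectedComponentsWithStats(m.astype(np.uint8))
for i in range(1,q):
  if st[i,4]>300:
    P=W[l==i]; zt=np.percentile(P[:,2],95); T=P[P[:,2]>zt-5,:2].astype(np.float32); r=cv2.minAreaRect(T); print(st[i],zt,r)
E
```

```text
[ 434.4802479  -196.36804536  214.64442287] [-3.14135050e+00  2.63515747e-04 -5.74924765e-01] 1.1
[    0     0   181   199 21762] 32.479206641849835 ((647.173828125, -12.956565856933594), (117.61174774169922, 201.53424072265625), 1.9602617025375366)
[ 164    0  219   92 1975] 17.30425402128079 ((610.9208984375, -254.47654724121094), (203.2320098876953, 96.76908874511719), 83.45099639892578)
[ 468    0   58   60 1435] 57.990402289491705 ((458.2044372558594, -417.8023681640625), (58.007572174072266, 17.51050567626953), 4.029844284057617)
[ 382  128   81  119 2545] 13.208633061303537 ((342.3726806640625, -294.08502197265625), (33.92755126953125, 161.2005157470703), 89.43467712402344)
[ 279  165   31   53 1581] 26.382626279335074 ((430.6967468261719, -161.93136596679688), (35.03956604003906, 59.939903259277344), 56.75828552246094)
[154 225  45  38 908] 26.16010074140191 ((454.2293395996094, 1.0859642028808594), (35.04091262817383, 36.04460525512695), 19.887367248535156)
```

View pics/w1.png

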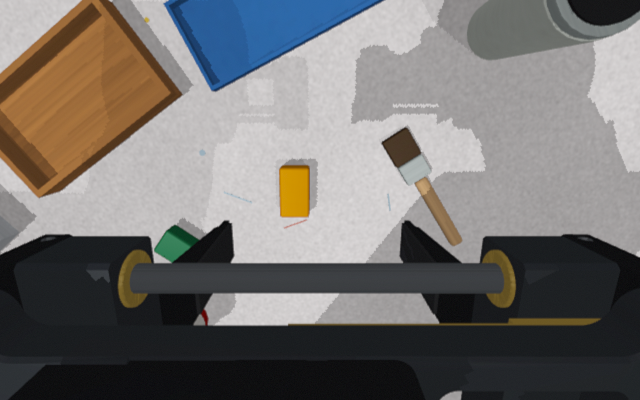

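The wrist view shows amber at (294,191), green (176,243), brush (422,185), the caddy at left and the tray on top. It agrees with the top camera. Next I lower in two stages and check the servo offset.

servo_tool:
  moves: [-0.006, 0.092, -0.2, 0, 0.75, -0.006, 0.092, -0.4, 0, 0.75, -0.006, 0.092, -0.4, 0, 0.75, -0.006, 0.092, -0.4, 0, 0.75, -0.006, 0.092, -0.4, 0, 0.75, -0.006, 0.092, -0.4, 0, 0.75, -0.006, 0.092, -0.4, 0, 0.75]

```text
t: 1.73
eef_pos: [431.8, -163.2, 56.2]
tcp_rot: [3.142, -0.001, -0.576]
ft_force: [0.7, -0.7, 0.4]
opening: 0.748
grip_force: 0.0
```

servo_tool:
  moves: [0, 0, -0.05, 0, 0.75, 0, 0, -0.1, 0, 0.75, 0, 0, -0.128, 0, 0.75, 0, 0, -0.128, 0, 0.75, 0, 0, -0.128, 0, 0.75, 0, 0, -0.128, 0, 0, 0, 0, -0.128, 0, 0, 0, 0, -0.128, 0, 0, 0, 0, -0.128, 0, 0, 0, 0, -0.128, 0, 0, 0, 0, -0.128, 0, 0, 0, 0, -0.128, 0, 0]

```text
t: 2.73
eef_pos: [431.1, -162.5, 3.6]
tcp_rot: [3.141, -0.0, -0.576]
ft_force: [-0.8, 0.1, 4.3]
opening: 0.365
grip_force: 30.0
```

servo_tool:
  moves: [0, 0, 0.05, 0, 0, 0, 0, 0.15, 0, 0, 0, 0, 0.25, 0, 0, 0.03, 0.06, 0.3, 0.03, 0, 0.08, 0.16, 0.3, 0.06, 0, 0.125, 0.25, 0.3, 0.1, 0, 0.17, 0.34, 0.3, 0.13, 0, 0.215, 0.43, 0.3, 0.16, 0, 0.26, 0.52, 0.3, 0.2, 0, 0.3, 0.6, 0.3, 0.223, 0, 0.3, 0.6, 0.3, 0.223, 0, 0.3, 0.6, 0.3, 0.223, 0]

```text
t: 3.73
eef_pos: [551.0, 79.1, 122.9]
tcp_rot: [3.142, 0.001, 0.127]
ft_force: [-0.4, -1.1, -1.2]
opening: 0.364
grip_force: 30.0
```

servo_tool:
  moves: [0.045, 0.09, 0, 0, 0, 0.09, 0.18, 0, 0, 0, 0.135, 0.27, 0, 0, 0, 0.187, 0.375, 0, 0, 0, 0.187, 0.375, 0, 0, 0, 0.187, 0.375, 0, 0, 0, 0.187, 0.375, -0.1, 0, 0, 0.187, 0.375, -0.18, 0, 0, 0.187, 0.375, -0.23, 0, 0, 0.187, 0.375, -0.23, 0, 0, 0.187, 0.375, -0.23, 0, 0]

```text
t: 4.65
eef_pos: [625.3, 225.6, 31.2]
tcp_rot: [3.141, 0.002, 0.122]
ft_force: [0.2, -0.6, 0.4]
opening: 0.367
grip_force: 30.0
```

```bash
python3 - <<'E'
from h import *
s=state(); print(s['eef_pos'],s['tcp_rot'],s['t'])
p,d,c=snap('wrist','w2')
W,p,d=world('w2'); z=W[...,2]; m=(d>0)&(z>38)&(z<48)&(np.abs(W[...,0]-620)<130)&(np.abs(W[...,1]-269)<130)
q,l,st,_=cv2.connectedComponentsWithStats(m.astype(np.uint8))
for i in range(1,q):
  if st[i,4]>100: print(st[i],cv2.minAreaRect(W[l==i][:,:2].astype(np.float32)))
E
```

```text
[625.25121303 225.62138387  31.18207709] [3.14107198e+00 2.29395462e-03 1.22441362e-01] 4.65
[    4   134   445   107 10140] ((650.4854125976562, 275.5654296875), (54.543609619140625, 220.0597686767578), 7.442115783691406)
[284 189  66   6 288] ((654.690185546875, 230.81629943847656), (1.4159634113311768, 33.06791305541992), 7.190825462341309)
```

View pics/w2.png

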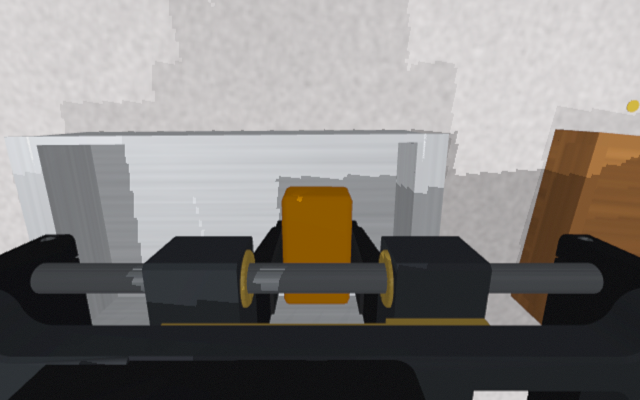

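The wrist view shows the amber bar (316,245) held inside the tin, clear of the side walls (inner right wall near column 400). Lower and release.

servo_tool:
  moves: [0, 0, -0.03, 0, 0, 0, 0, -0.05, 0, 0, 0, 0, -0.06, 0, 0, 0, 0, -0.06, 0, 0, 0, 0, -0.06, 0, 0]

```text
t: 5.12
eef_pos: [625.8, 227.5, 7.5]
tcp_rot: [3.142, -0.0, 0.125]
ft_force: [0.2, -0.9, 0.3]
opening: 0.367
grip_force: 30.0
```

servo_tool:
  moves: [0, 0, -0.002, 0, 0, 0, 0, -0.002, 0, 0, 0, 0, -0.002, 0, 0]

```text
t: 5.37
eef_pos: [625.9, 227.5, 7.3]
tcp_rot: [3.142, -0.001, 0.125]
ft_force: [-1.9, -0.7, 5.2]
opening: 0.366
grip_force: 30.0
```

servo_tool:
  moves: [0, 0, 0, 0, 0.5, 0, 0, 0, 0, 0.5, 0, 0, 0, 0, 0.5, 0, 0, 0.08, 0, 0.5, 0, 0, 0.17, 0, 0.5, 0, 0, 0.25, 0, 0.5, 0, 0, 0.25, 0.03, 0.6, -0.05, -0.06, 0.25, 0.06, 0.8, -0.1, -0.12, 0.25, 0.1, 0.8, -0.15, -0.18, 0.25, 0.13, 0.8, -0.2, -0.25, 0.25, 0.17, 0.8, -0.2, -0.25, 0.25, 0.2, 0.8]

```text
t: 6.37
eef_pos: [542.4, 124.4, 106.6]
tcp_rot: [-3.14, 0.003, 0.758]
ft_force: [2.2, -0.4, 0.9]
opening: 0.793
grip_force: 0.0
```

servo_tool:
  moves: [-0.06, -0.08, 0, 0.03, 0.8, -0.12, -0.15, 0, 0.07, 0.8, -0.18, -0.23, 0, 0.11, 0.8, -0.256, -0.331, 0, 0.15, 0.8, -0.256, -0.331, 0, 0.19, 0.8, -0.256, -0.331, 0, 0.22, 0.8, -0.256, -0.331, 0, 0.26, 0.8, -0.256, -0.331, 0, 0.3, 0.8, -0.256, -0.331, 0, 0.34, 0.8, -0.256, -0.331, 0, 0.372, 0.8, -0.256, -0.331, 0, 0.372, 0.8, -0.256, -0.331, 0, 0.372, 0.8]

```text
t: 7.37
eef_pos: [443.5, -4.9, 106.7]
tcp_rot: [3.141, 0.0, 1.918]
ft_force: [0.2, -0.5, -0.3]
opening: 0.8
grip_force: 0.0
```

```bash
cat > wv.py <<'E'
from h import *
import sys
f=sys.argv[1]; zl,zh=map(float,sys.argv[2:4])
s=state(); print(np.round(s['eef_pos'],1),np.degrees(s['tcp_rot']).round(1),s['t'])
snap('wrist',f); W,p,d=world(f); z=W[...,2]; m=(d>0)&(z>zl)&(z<zh)
q,l,st,_=cv2.connectedComponentsWithStats(m.astype(np.uint8))
for i in range(1,q):
  if st[i,4]>150: P=W[l==i]; r=cv2.minAreaRect(P[:,:2].astype(np.float32)); print(st[i],p[l==i].mean(0).round(),np.percentile(P[:,2],95).round(1),np.round(r[0],1),np.round(r[1],1),round(r[2],1))
E
python3 wv.py w3 15 40
python3 - <<'E'
from h import *
snap('top','top1'); W,p,d=world('top1'); z=W[...,2];X,Y=W[...,0],W[...,1]
m=(z>15)&(z<36)&(abs(X-625)<35)&(abs(Y-227)<50)
print(m.sum(),cv2.minAreaRect(W[m][:,:2].astype(np.float32)),np.percentile(z[m],[50,95]))
E
```

```text
[443.5  -4.9 106.7] [180.    0.  109.9] 7.3667
[322   0  65  38 570] [122. 126. 130.] 39.0 [419.7 129.7] [43.7 16.2] 9.2
[ 558    0   46   58 1355] [114. 111. 109.] 38.9 [573.6 181. ] [17.2 39.7] 29.9
[616   0  24  14 235] [  0.  67. 109.] 27.4 [607.4 209.5] [ 3.8 21. ] 88.2
[256  59  31  64 204] [125. 128. 133.] 39.0 [385.3  64.2] [48.8 12.3] 87.4
[ 481  159  159   95 3813] [ 45.  80. 119.] 33.0 [644.7  53.2] [117.8  69.9] 3.3
[ 281  178   73   43 3068] [ 61. 103.  22.] 26.2 [443.   -3.1] [59.6 35.7] 20.6
284 ((625.7318115234375, 226.805908203125), (60.604732513427734, 35.40010452270508), 5.120859146118164) [28.47725659 32.37311511]
```

Amber lies flat in the tin. Green is centred under the gripper, so descend and grasp.

servo_tool:
  moves: [0, 0.002, -0.08, 0, 0.8, 0, 0.002, -0.16, 0, 0.8, 0, 0.002, -0.22, 0, 0.8, 0, 0.002, -0.25, 0, 0.8, 0, 0.002, -0.258, 0, 0.8, 0, 0.002, -0.258, 0, 0.8, 0, 0.002, -0.258, 0, 0.4, 0, 0.002, -0.258, 0, 0, 0, 0.002, -0.258, 0, 0, 0, 0.002, -0.258, 0, 0, 0, 0.002, -0.258, 0, 0, 0, 0.002, -0.258, 0, 0]

```text
t: 8.47
eef_pos: [443.9, -4.2, 4.3]
tcp_rot: [3.14, 0.001, 1.921]
ft_force: [-1.1, 0.6, 8.2]
opening: 0.627
grip_force: 29.9
```

servo_tool:
  moves: [0, 0, 0.05, 0, 0, 0, 0, 0.15, 0, 0, 0, 0, 0.25, 0, 0, 0.04, 0.08, 0.3, -0.03, 0, 0.08, 0.15, 0.3, -0.06, 0, 0.125, 0.23, 0.3, -0.072, 0, 0.17, 0.31, 0.3, -0.072, 0, 0.21, 0.39, 0.3, -0.072, 0, 0.255, 0.47, 0.3, -0.072, 0, 0.3, 0.55, 0.3, -0.072, 0, 0.34, 0.62, 0.3, -0.072, 0, 0.34, 0.62, 0.3, -0.072, 0]

```text
t: 9.47
eef_pos: [581.4, 248.3, 123.7]
tcp_rot: [3.139, -0.001, 1.698]
ft_force: [-1.0, 0.4, -0.7]
opening: 0.629
grip_force: 29.9
```

servo_tool:
  moves: [0.045, 0.08, 0, 0, 0, 0.09, 0.167, 0, 0, 0, 0.09, 0.167, 0, 0, 0, 0.09, 0.167, 0, 0, 0, 0.09, 0.167, -0.1, 0, 0, 0.09, 0.167, -0.18, 0, 0, 0.09, 0.167, -0.21, 0, 0, 0.09, 0.167, -0.21, 0, 0, 0.09, 0.167, -0.21, 0, 0]

```text
t: 10.22
eef_pos: [615.6, 310.1, 40.3]
tcp_rot: [-3.142, 0.0, 1.695]
ft_force: [0.2, 0.4, -0.4]
opening: 0.629
grip_force: 29.9
```

```bash
python3 wv.py w4 38 48
```

```text
[615.6 310.1  40.3] [-180.     0.    97.1] 10.2167
[ 203  116  227  146 8793] [197. 193. 191.] 43.2 [611.3 339. ] [116.9  80.8] 7.4
[263 210 108   7 521] [51. 81. 26.] 47.7 [612.4 328.4] [58.   1.6] 7.8
[ 87 298  12  27 153] [136. 140. 142.] 45.0 [486.9 249.5] [ 3.2 16.7] 27.4
```

View pics/w4.png

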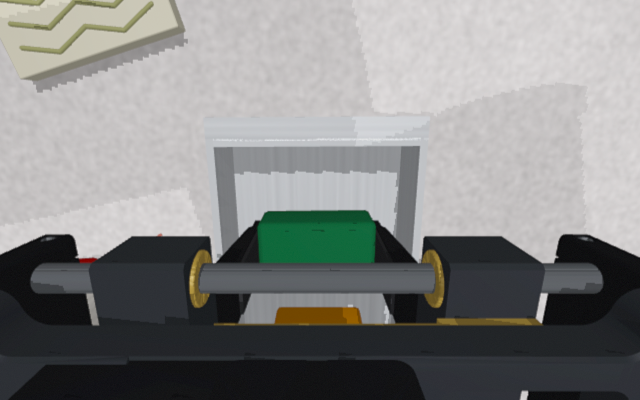

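The green bar (317,236) hangs centred between the tin's walls (inner rim columns 217–420), with amber behind it (317,316). Lowering.

servo_tool:
  moves: [0, 0, -0.04, 0, 0, 0, 0, -0.07, 0, 0, 0, 0, -0.08, 0, 0, 0, 0, -0.08, 0, 0, 0, 0, -0.08, 0, 0]

```text
t: 10.68
eef_pos: [615.7, 310.8, 8.3]
tcp_rot: [3.141, -0.0, 1.695]
ft_force: [-0.9, -0.0, -0.3]
opening: 0.627
grip_force: 30.0
```

servo_tool:
  moves: [0, 0, -0.002, 0, 0, 0, 0, -0.002, 0, 0, 0, 0, -0.002, 0, 0]

```text
t: 10.93
eef_pos: [615.8, 310.8, 7.9]
tcp_rot: [3.14, -0.0, 1.695]
ft_force: [-1.8, -0.8, 6.1]
opening: 0.627
grip_force: 30.0
```

servo_tool:
  moves: [0, 0, 0, 0, 0.71, 0, 0, 0, 0, 0.71, 0, 0, 0, 0, 0.71, 0, 0, 0.08, 0, 0.71, 0, 0, 0.17, 0, 0.71, 0, 0, 0.26, 0, 0.71, 0, 0, 0.32, -0.04, 0.75, -0.08, -0.06, 0.32, -0.08, 0.75, -0.16, -0.13, 0.32, -0.12, 0.75, -0.24, -0.2, 0.32, -0.16, 0.75, -0.31, -0.26, 0.32, -0.2, 0.75, -0.31, -0.26, 0.32, -0.211, 0.75]

```text
t: 11.93
eef_pos: [485.8, 203.4, 134.5]
tcp_rot: [-3.138, 0.004, 1.024]
ft_force: [1.9, 1.5, 0.6]
opening: 0.748
grip_force: 0.0
```

servo_tool:
  moves: [-0.08, -0.07, 0, 0, 0.75, -0.186, -0.159, 0, 0, 0.75, -0.186, -0.159, 0, 0, 0.75, -0.186, -0.159, 0, 0, 0.75, -0.186, -0.159, 0, 0, 0.75]

```text
t: 12.35
eef_pos: [417.5, 143.0, 135.2]
tcp_rot: [3.141, -0.001, 1.031]
ft_force: [-0.2, -1.2, 1.0]
opening: 0.754
grip_force: 0.0
```

```bash
python3 wv.py w5 62 100
python3 - <<'E'
from h import *
snap('top','top2'); W,p,d=world('top2'); z=W[...,2];X,Y=W[...,0],W[...,1]
for x,y in((625.5,227),(615,311)):
  m=(z>18)&(z<36)&(abs(X-x)<38)&(abs(Y-y)<38)
  print(m.sum(),cv2.minAreaRect(W[m][:,:2].astype(np.float32)),np.percentile(z[m],[20,50,95]))
E
```

```text
[417.5 143.  135.2] [ 1.799e+02 -1.000e-01  5.910e+01] 12.35
[ 257   13   96  102 7628] [ 34.  40. 183.] 94.4 [460.8 232.9] [59.9 59.3] 2.0
[  90   30   72   71 3903] [161.  76.  33.] 71.8 [354.7 299.8] [45.3 45.5] 15.7
[ 288  175   59   59 2697] [ 10.  16. 174.] 71.8 [417.4 145.4] [45.1 44.8] 53.6
[ 270  294   75   30 2066] [ 12.  18. 133.] 94.0 [370.8  81. ] [23.3 58.5] 57.9
278 ((625.4893188476562, 227.22134399414062), (60.65467071533203, 35.757301330566406), 6.388844966888428) [25.46695834 28.24760489 32.95430107]
281 ((614.6138916015625, 309.8978271484375), (60.19661331176758, 36.541015625), 7.70761775970459) [25.61273273 28.11175308 32.36353997]
```

View pics/w5.png

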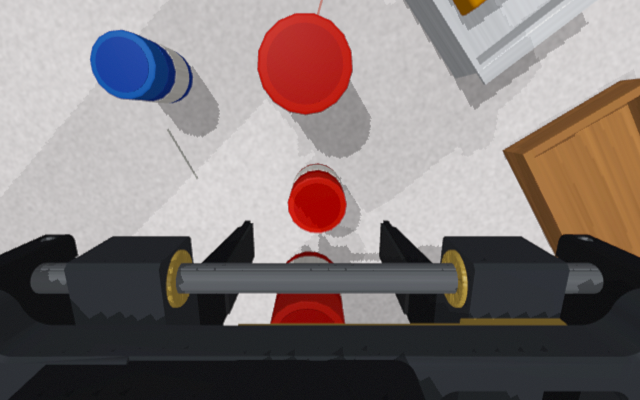

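Both bars lie flat in the tin. This view shows the small red jar (317,203) midway between the open fingers, big jars at (305,63) and (308,300), blue (123,64). Descend and grip.

servo_tool:
  moves: [0, 0.003, -0.08, 0, 0.75, 0, 0.003, -0.16, 0, 0.75, 0, 0.003, -0.22, 0, 0.75, 0, 0.003, -0.25, 0, 0.75, 0, 0.003, -0.26, 0, 0.75, 0, 0.003, -0.26, 0, 0.75, 0, 0.003, -0.26, 0, 0.5, 0, 0.003, -0.26, 0, 0, 0, 0.003, -0.26, 0, 0, 0, 0.003, -0.26, 0, 0, 0, 0.003, -0.26, 0, 0]

```text
t: 13.37
eef_pos: [417.5, 144.4, 31.3]
tcp_rot: [3.14, -0.001, 1.032]
ft_force: [0.9, -1.2, 6.1]
opening: 0.48
grip_force: 30.0
```

servo_tool:
  moves: [0, 0, 0.05, 0, 0, 0, 0, 0.15, 0, 0, 0, 0, 0.24, 0, 0, 0, 0, 0.28, 0, 0, 0.06, -0.03, 0.28, 0.03, 0, 0.14, -0.07, 0.28, 0.06, 0, 0.22, -0.11, 0.28, 0.1, 0, 0.3, -0.15, 0.28, 0.14, 0, 0.38, -0.19, 0.28, 0.17, 0, 0.45, -0.22, 0.28, 0.183, 0, 0.45, -0.22, 0.28, 0.183, 0]

```text
t: 14.28
eef_pos: [601.2, 53.8, 142.5]
tcp_rot: [3.139, 0.0, 1.608]
ft_force: [-1.2, -0.7, -1.8]
opening: 0.479
grip_force: 30.0
```

servo_tool:
  moves: [0.06, -0.03, 0, 0, 0, 0.122, -0.061, 0, 0, 0, 0.122, -0.061, 0, 0, 0, 0.122, -0.061, 0, 0, 0, 0.122, -0.061, -0.09, 0, 0, 0.122, -0.061, -0.16, 0, 0, 0.122, -0.061, -0.19, 0, 0, 0.122, -0.061, -0.19, 0, 0, 0.122, -0.061, -0.19, 0, 0]

```text
t: 15.03
eef_pos: [645.6, 32.2, 67.1]
tcp_rot: [-3.141, -0.0, 1.607]
ft_force: [0.2, -0.2, -1.8]
opening: 0.479
grip_force: 30.0
```

```bash
python3 wv.py w6 28 38
```

```text
[645.6  32.2  67.1] [-180.    -0.    92.1] 15.0333
[ 228  140  183  119 4529] [ 61. 107. 155.] 33.3 [645.6  46.1] [116.6  81.5] 2.0
```

View pics/w6.png

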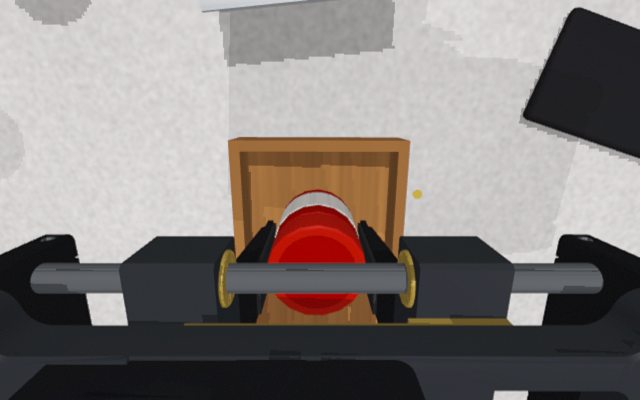

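The red jar (317,265) is over the left half of the caddy (inner columns 245–393), well clear of the walls. Lowering.

servo_tool:
  moves: [0, 0, -0.03, 0, 0, 0, 0, -0.055, 0, 0, 0, 0, -0.07, 0, 0, 0, 0, -0.071, 0, 0, 0, 0, -0.072, 0, 0, 0, 0, -0.072, 0, 0]

```text
t: 15.58
eef_pos: [645.7, 31.9, 37.6]
tcp_rot: [-3.141, -0.0, 1.607]
ft_force: [-0.7, -1.0, -1.4]
opening: 0.477
grip_force: 30.0
```

servo_tool:
  moves: [0, 0, -0.001, 0, 0, 0, 0, -0.002, 0, 0, 0, 0, -0.002, 0, 0]

```text
t: 15.83
eef_pos: [645.9, 31.9, 37.5]
tcp_rot: [3.141, 0.0, 1.607]
ft_force: [-2.7, 0.1, 4.5]
opening: 0.483
grip_force: 30.0
```

servo_tool:
  moves: [0, 0, 0, 0, 0.72, 0, 0, 0, 0, 0.72, 0, 0, 0, 0, 0.72, 0, 0, 0.06, 0, 0.72, 0, 0, 0.15, 0, 0.75, 0, 0, 0.24, 0, 0.75, 0, 0, 0.26, 0, 0.75, -0.07, 0.06, 0.26, 0, 0.75, -0.14, 0.125, 0.26, 0, 0.75, -0.21, 0.19, 0.26, 0, 0.75, -0.28, 0.25, 0.26, 0, 0.75, -0.35, 0.32, 0.26, 0, 0.75]

```text
t: 16.83
eef_pos: [504.4, 160.4, 140.9]
tcp_rot: [3.141, -0.0, 1.607]
ft_force: [0.3, 1.2, 0.4]
opening: 0.751
grip_force: 0.0
```

servo_tool:
  moves: [-0.07, 0.065, 0, 0, 0.75, -0.14, 0.13, 0, 0, 0.75, -0.21, 0.19, 0, 0, 0.75, -0.28, 0.26, 0, 0, 0.75, -0.34, 0.31, 0, 0, 0.75, -0.378, 0.348, 0, 0, 0.75, -0.378, 0.348, 0, 0, 0.75, -0.378, 0.348, 0, 0, 0.75]

```text
t: 17.5
eef_pos: [354.2, 299.7, 141.1]
tcp_rot: [3.141, -0.0, 1.61]
ft_force: [0.7, 0.9, -0.7]
opening: 0.751
grip_force: 0.0
```

```bash
python3 wv.py w7 62 100
```

```text
[354.2 299.7 141.1] [180.   -0.   92.2] 17.5
[ 289  176   58   57 2571] [150.  65.  22.] 71.8 [354.2 300.7] [45.  45.2] 3.2
```

servo_tool:
  moves: [0, 0.002, -0.08, 0, 0.75, 0, 0.002, -0.16, 0, 0.75, 0, 0.002, -0.23, 0, 0.75, 0, 0.002, -0.265, 0, 0.75, 0, 0.002, -0.276, 0, 0.75, 0, 0.002, -0.276, 0, 0.75, 0, 0.002, -0.276, 0, 0.5, 0, 0.002, -0.276, 0, 0, 0, 0.002, -0.276, 0, 0, 0, 0.002, -0.276, 0, 0, 0, 0.002, -0.276, 0, 0]

```text
t: 18.47
eef_pos: [355.0, 300.1, 31.3]
tcp_rot: [3.14, -0.001, 1.607]
ft_force: [0.1, -0.5, 5.6]
opening: 0.481
grip_force: 30.0
```

servo_tool:
  moves: [0, 0, 0.05, 0, 0, 0, 0, 0.14, 0, 0, 0, 0, 0.23, 0, 0, 0, 0, 0.31, 0, 0, 0.03, -0.04, 0.31, 0, 0, 0.09, -0.11, 0.31, 0, 0, 0.15, -0.18, 0.31, 0, 0, 0.21, -0.26, 0.31, 0, 0, 0.27, -0.33, 0.31, 0, 0, 0.33, -0.4, 0.31, 0, 0, 0.39, -0.475, 0.31, 0, 0, 0.436, -0.535, 0.31, 0, 0]

```text
t: 19.47
eef_pos: [530.3, 83.7, 154.8]
tcp_rot: [3.141, 0.0, 1.607]
ft_force: [0.4, 0.5, -2.0]
opening: 0.481
grip_force: 30.0
```

servo_tool:
  moves: [0.06, -0.08, 0, 0, 0, 0.12, -0.15, 0, 0, 0, 0.18, -0.22, 0, 0, 0, 0.24, -0.29, 0, 0, 0, 0.3, -0.36, 0, 0, 0, 0.3, -0.36, 0, 0, 0, 0.3, -0.36, 0, 0, 0, 0.3, -0.36, -0.1, 0, 0, 0.3, -0.36, -0.18, 0, 0, 0.3, -0.36, -0.22, 0, 0, 0.3, -0.36, -0.22, 0, 0, 0.3, -0.36, -0.22, 0, 0]

```text
t: 20.47
eef_pos: [648.4, -57.2, 66.6]
tcp_rot: [-3.14, -0.0, 1.608]
ft_force: [0.1, 0.1, -1.8]
opening: 0.478
grip_force: 30.0
```

```bash
python3 wv.py w8 28 38; python3 - <<'E'
from h import *
snap('scene','s2')
p=cv2.imread('pics/s2.png')[150:350,200:520]; cv2.imwrite('pics/s2c.png',cv2.resize(p,None,fx=2,fy=2))
E
```

```text
[648.4 -57.2  66.6] [-179.9   -0.    92.1] 20.4667
[ 219    0   28  259 3218] [ 62. 109. 156.] 33.3 [592.8  -5.1] [  7.8 161. ] 2.0
[ 391    0   31  259 3175] [ 62. 106. 152.] 33.2 [701.6  -1.1] [  7.8 161. ] 2.0
```

View pics/s2c.png

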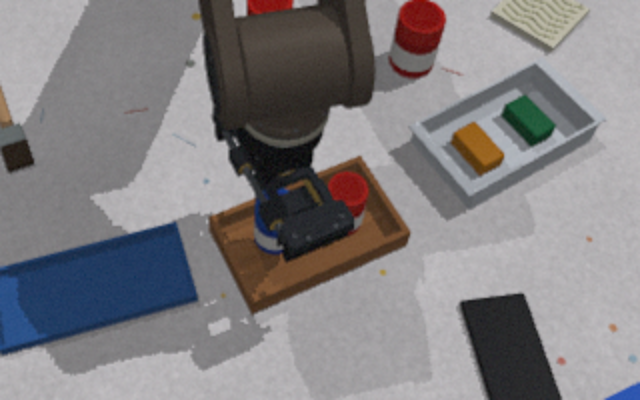

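Crop: both bars flat in the tin (478,147),(528,120), red jar upright in the caddy (348,200), blue jar held beside it (270,225). Lowering blue.

servo_tool:
  moves: [0, 0, -0.03, 0, 0, 0, 0, -0.055, 0, 0, 0, 0, -0.07, 0, 0, 0, 0, -0.071, 0, 0, 0, 0, -0.072, 0, 0, 0, 0, -0.073, 0, 0, 0, 0, -0.074, 0, 0, 0, 0, -0.074, 0, 0]

```text
t: 21.23
eef_pos: [648.8, -58.0, 37.5]
tcp_rot: [-3.141, -0.0, 1.607]
ft_force: [-3.0, 0.5, 6.6]
opening: 0.477
grip_force: 30.0
```

servo_tool:
  moves: [0, 0, 0, 0, 0.72, 0, 0, 0, 0, 0.72, 0, 0, 0, 0, 0.72, 0, 0, 0.06, 0, 0.72, 0, 0, 0.15, 0, 0.75, 0, 0, 0.24, 0, 0.75, 0, 0, 0.26, -0.03, 0.75, -0.07, -0.05, 0.26, -0.07, 0.75, -0.14, -0.11, 0.26, -0.11, 0.75, -0.21, -0.17, 0.26, -0.15, 0.75, -0.28, -0.22, 0.26, -0.19, 0.75, -0.35, -0.27, 0.26, -0.22, 0.75]

```text
t: 22.23
eef_pos: [507.7, -166.9, 141.1]
tcp_rot: [3.141, -0.0, 0.91]
ft_force: [1.0, -0.7, 0.2]
opening: 0.751
grip_force: 0.0
```

servo_tool:
  moves: [-0.07, -0.05, 0, -0.03, 0.6, -0.14, -0.11, 0, -0.07, 0.6, -0.21, -0.17, 0, -0.11, 0.6, -0.28, -0.22, 0, -0.15, 0.6, -0.35, -0.27, 0, -0.19, 0.6, -0.407, -0.322, 0, -0.22, 0.6, -0.407, -0.322, 0, -0.25, 0.6, -0.407, -0.322, 0, -0.29, 0.6, -0.407, -0.322, 0, -0.291, 0.6, -0.407, -0.322, 0, -0.291, 0.6, -0.407, -0.322, 0, -0.291, 0.6]

```text
t: 23.15
eef_pos: [346.4, -294.8, 141.1]
tcp_rot: [3.141, -0.0, 0.006]
ft_force: [-0.3, 0.3, 0.3]
opening: 0.596
grip_force: 0.0
```

```bash
python3 wv.py w9 5 25; python3 - <<'E'
from h import *
W,p,d=world('w9'); z=W[...,2];X,Y=W[...,0],W[...,1]
m=(d>0)&(z>6)&(z<20)&(abs(Y+295)<40)&(X>250)&(X<440)
for a in range(260,430,15):
  k=m&(X>=a)&(X<a+15)
  if k.sum()>20: print(a,k.sum(),((Y[k].min()+Y[k].max())/2).round(1),np.ptp(Y[k]).round(1))
print(X[m].max())
snap('top','top3'); W,p,d=world('top3'); z=W[...,2];X,Y=W[...,0],W[...,1]
for x,y in((645.8,31.8),(649,-58)):
  m=(z>60)&(z<90)&(abs(X-x)<38)&(abs(Y-y)<38)
  print(m.sum(),cv2.minAreaRect(W[m][:,:2].astype(np.float32)),np.percentile(z[m],[50,95]))
E
```

```text
[ 346.4 -294.8  141.1] [180.   -0.    0.4] 23.15
[451  30  33  68 514] [135. 140. 137.] 24.0 [ 456.1 -422.3] [57.2 20.8] 9.9
[ 301  105   37  158 3773] [ 95. 114. 129.] 13.1 [ 344.9 -295. ] [ 33.3 155. ] 89.7
260 105 -295.5 14.4
275 206 -295.4 14.3
290 218 -295.7 15.1
305 223 -295.7 15.0
320 237 -295.5 14.9
335 240 -295.4 14.6
350 310 -295.2 31.4
365 539 -295.2 31.3
380 562 -295.0 32.8
395 616 -295.3 33.4
410 517 -295.3 33.1
422.304243154169
233 ((643.8223266601562, 32.1223030090332), (44.60300827026367, 43.084896087646484), 1.4895246028900146) [77.11305348 80.58684109]
238 ((646.9985961914062, -59.03989028930664), (43.061256408691406, 44.157108306884766), 89.08191680908203) [76.67890003 81.67851883]
```

View pics/w9.png

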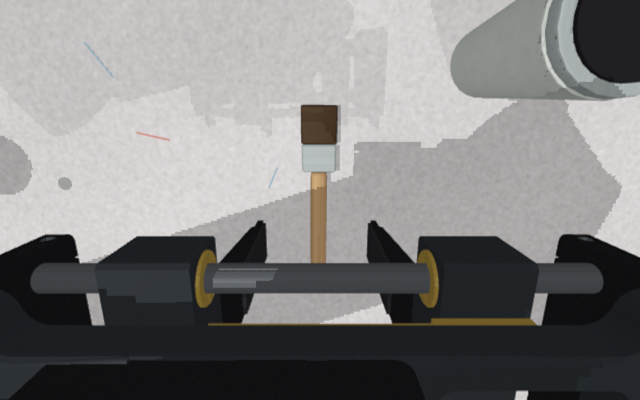

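Both jars stand upright in the caddy. The view shows the brush (319,180) lined up between the fingers, bristles forward, with the ferrule starting well ahead of the pads. Descend and grip the handle.

servo_tool:
  moves: [-0.006, 0, -0.09, 0, 0.6, -0.006, 0, -0.18, 0, 0.6, -0.006, 0, -0.26, 0, 0.6, -0.006, 0, -0.31, 0, 0.6, -0.006, 0, -0.335, 0, 0.6, -0.006, 0, -0.346, 0, 0.6, -0.006, 0, -0.346, 0, 0.5, -0.006, 0, -0.346, 0, 0, -0.006, 0, -0.346, 0, 0, -0.006, 0, -0.346, 0, 0, -0.006, 0, -0.346, 0, 0, -0.006, 0, -0.346, 0, 0]

```text
t: 24.25
eef_pos: [344.0, -295.1, 3.2]
tcp_rot: [3.141, -0.001, 0.002]
ft_force: [-0.1, 0.4, 0.4]
opening: 0.238
grip_force: 0.0
```

servo_tool:
  moves: [0, 0, 0, 0, 0, 0, 0, 0, 0, 0, 0, 0, 0, 0, 0]

```text
t: 24.5
eef_pos: [344.0, -295.1, 3.0]
tcp_rot: [3.141, -0.0, 0.002]
ft_force: [0.4, 0.0, 6.3]
opening: 0.164
grip_force: 30.0
```

servo_tool:
  moves: [0, 0, 0.03, 0, 0, 0, 0, 0.08, 0, 0, 0, 0, 0.15, 0, 0, 0, 0, 0.22, 0, 0, 0.05, 0, 0.25, 0.03, 0, 0.12, 0.01, 0.25, 0.07, 0, 0.19, 0.02, 0.25, 0.1, 0, 0.26, 0.03, 0.25, 0.14, 0, 0.33, 0.04, 0.25, 0.17, 0, 0.4, 0.05, 0.25, 0.21, 0, 0.47, 0.06, 0.25, 0.24, 0, 0.47, 0.06, 0.25, 0.26, 0]

```text
t: 25.5
eef_pos: [535.7, -270.2, 102.5]
tcp_rot: [3.14, -0.001, 0.826]
ft_force: [-0.3, 0.9, -0.2]
opening: 0.162
grip_force: 30.0
```

servo_tool:
  moves: [0.06, 0.01, 0, 0.03, 0, 0.12, 0.02, 0, 0.07, 0, 0.198, 0.028, 0, 0.1, 0, 0.198, 0.028, 0, 0.14, 0, 0.198, 0.028, 0, 0.17, 0, 0.198, 0.028, 0, 0.203, 0, 0.198, 0.028, -0.05, 0.203, 0, 0.198, 0.028, -0.1, 0.203, 0, 0.198, 0.028, -0.14, 0.203, 0, 0.198, 0.028, -0.16, 0.203, 0, 0.198, 0.028, -0.16, 0.203, 0, 0.198, 0.028, -0.16, 0.203, 0]

```text
t: 26.5
eef_pos: [611.0, -259.7, 38.7]
tcp_rot: [-3.141, -0.0, 1.456]
ft_force: [-0.2, 0.0, -0.3]
opening: 0.17
grip_force: 30.0
```

```bash
python3 wv.py w10 12 22; python3 wv.py w11 33 60
```

```text
[ 611.  -259.7   38.7] [-180.    -0.    83.4] 26.5
[ 232   48  173  188 4497] [159. 101.  51.] 17.3 [ 616.5 -209.8] [112.3  96.4] 83.5
[ 611.4 -259.9   39.4] [180.    0.   83.5] 26.55
[ 283   92   69  171 9598] [ 88. 101. 112.] 49.4 [ 614.4 -224.2] [90.6 34.1] 83.5
[303 294  28  30 822] [ 84. 117. 146.] 49.3 [ 605.9 -297.6] [21.6 16. ] 83.6
```

View pics/w11.png

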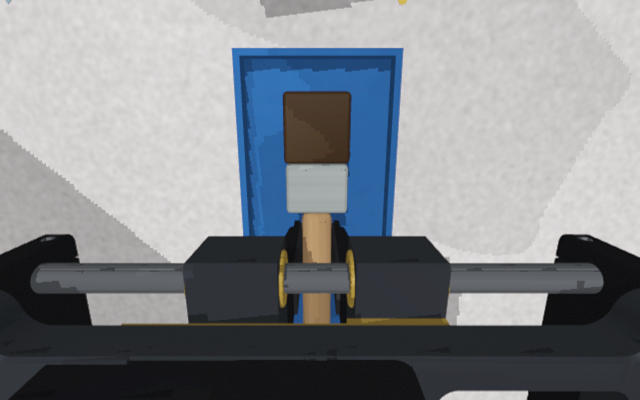

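The brush (317,160) is aligned and centred over the tray (inner columns 245–390). Lowering.

servo_tool:
  moves: [0, 0, -0.035, 0, 0, 0, 0, -0.06, 0, 0, 0, 0, -0.074, 0, 0, 0, 0, -0.078, 0, 0, 0, 0, -0.08, 0, 0, 0, 0, -0.08, 0, 0, 0, 0, -0.08, 0, 0]

```text
t: 27.18
eef_pos: [610.4, -259.4, 6.7]
tcp_rot: [-3.14, -0.001, 1.456]
ft_force: [-4.1, 1.8, 8.6]
opening: 0.168
grip_force: 30.0
```

Contact made; release and rise clear.

servo_tool:
  moves: [0, 0, 0, 0, 0.2, 0, 0, 0, 0, 0.25, 0, 0, 0, 0, 0.35, 0, 0, 0, 0, 0.4, 0, 0, 0.03, 0, 0.4, 0, 0, 0.1, 0, 0.4, 0, 0, 0.2, 0, 0.4, 0, 0, 0.3, 0, 0.4, 0, 0, 0.4, 0, 0.4, 0, 0, 0.45, 0, 0.4, 0, 0, 0.45, 0, 0.4, 0, 0, 0.45, 0, 0.4]

```text
t: 28.18
eef_pos: [611.2, -259.8, 188.5]
tcp_rot: [3.139, 0.001, 1.457]
ft_force: [0.4, 1.0, 0.3]
opening: 0.401
grip_force: 0.0
```

```bash
python3 wv.py w12 11 26; python3 - <<'E'
from h import *
W,p,d=world('w12'); z=W[...,2]; k=(d>0)&(abs(W[...,0]-610)<60)&(abs(W[...,1]+250)<90)&(z>9)&(z<40)
g=cv2.erode(k.astype(np.uint8),np.ones((5,5)))>0
A=W[g]; u=(A-[610.5,-263,0])@[0.113,0.994,0]; v=(A-[610.5,-263,0])@[.994,-.113,0]
for a in range(-80,90,20):
  q=(u>=a)&(u<a+20)&(abs(v)<20)
  if q.sum()>20: print(a,np.median(A[q,2]).round(1),v[q].mean().round(1))
snap('scene','s3'); p=cv2.imread('pics/s3.png'); cv2.imwrite('pics/s3c.png',p[100:340,140:520].repeat(2,0).repeat(2,1))
E
```

```text
[ 611.2 -259.8  188.5] [1.798e+02 1.000e-01 8.350e+01] 28.1833
[282  17 121  23 447] [33. 58. 87.] 25.4 [ 650.7 -113.3] [115.7   1. ] 2.0
[ 517   60  109  102 7872] [136. 114. 101.] 25.8 [ 878.9 -218.4] [ 99.4 100.8] 72.5
[ 269   77   96  145 1677] [162. 106.  60.] 17.4 [ 614.1 -230.5] [153.9  96.3] 83.5
[ 300  103   32  145 3023] [102. 122. 139.] 17.2 [ 609.7 -258.8] [160.6  33.1] 83.5
-80 16.2 -0.7
-60 16.4 -2.0
-40 16.2 -1.3
-20 16.3 -1.4
0 16.3 -1.7
20 16.2 -1.6
40 14.9 -1.4
60 14.3 -1.9
80 14.3 -1.4
```

View pics/s3c.png

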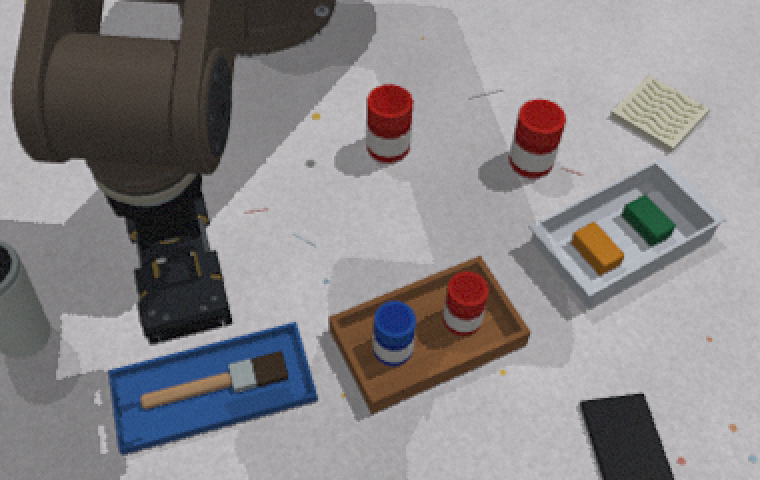

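The scene view shows everything in place: the brush flat in the tray (215,380), both jars upright in the caddy (395,335),(466,302), and both bars flat in the tin (598,247),(648,219). The tumbler and tile haven't been touched. Handing in.

```bash
python3 -c "
from cell import *
print(job_done())"
```

```text
the job is handed in; nothing more can be done
None
```

The job is handed in, with no verdict returned: both wax bars lie flat in the tin, both jars (the smallest red and the blue) stand upright in the caddy, the brush lies flat in the blue tray, and the tumbler and tile were left alone, at about 28 s on the clock.

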